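Fold down the brush rack's handle and take up the yellow brush over the board

TASK

Get ready to paint the board: first swing the brush rack's carrying handle down towards the front until it rests fully home in its catch, then draw the brush with the ochre-yellow handle out of its socket and turn it over so that its bristles point down at a slant, about 30 degrees below level, with their tip over the middle of the bare board and about 10 cm above it. Finish holding the brush still there in the gripper, touching nothing else, with the handle still down; leave the red-handled brush in its socket and do not shift the board, the paint tin or the tape.

Things in the scene. Friction and masses are not known exactly. Their poses are not given: they have to be found in the camera images.
- brush_rack: Plywood brush rack, base 140 x 150 mm, screwed to the bench. Origin: bench height, 10 mm behind (+x) the base's middle; x runs from its front (handle catch) to its back, z up. A slanted brown block (top edge 98 mm) has two 13 mm square sockets, 75 mm deep, mouths at x 15, y +30 and -30, z 86 mm; their axes rise to the back, 40 degrees above level, in the rack's xz plane. Cheeks and catch posts: under 85 mm high.
- bail (a joint): Angle (rad) of the rack's U-shaped carrying handle: 0 = folded down to the front, level in the two catch clips (end stop); pi/2 = upright over the sockets, in the hand's way. It turns about the rack's y axis through x -12, z 70 mm; grip 80 mm from that axis. Slightly stiff (about 1 N at the grip moves it): it stays where it is left, no spring or snap.
- bail_grip (a point): Middle of the handle's black grip, a level bar of 16 mm diameter and 100 mm length along the rack's y (steel wire of 6 mm at its ends).
- brush_c: Thin paint brush, ochre-yellow handle, pale bristles, 222 mm, 20 g, loose in either socket, bristle end up. Origin: mid-length, on its underside; y points to the handle's end, -y to the bristles. The firm part, 10 x 10 mm (x -5 to 5, z 0 to 10), runs from y -30 to 111 mm; y -30 to 35 stands out of the socket and can be gripped. The ferrule and bristles beyond y -30 are soft.
- bristle_tip (a point): Tip of the ochre brush's bristles, at y -108 mm on its axis (z 5 mm).
- handle_end (a point): End of the ochre brush's handle, at y +111 mm on its axis; at the bottom of the socket at the start.
- brush_a: Brush with a red handle and dark bristles, 212 mm long, in the rack's other socket. To be left there. Same axes as the other brush.
- board: Bare wooden board, 90 x 150 x 22 mm, 0.3 kg, lying flat on the bench to the right of the rack. Origin: middle of its underside; its top is 22 mm higher; long side along its y.
- tin_green: Green-and-red paint tin, 77 mm diameter, 78 mm high, closed, a bystander. Origin: middle of its underside.
- masking_tape: Roll of masking tape lying flat, 98 mm diameter, 25 mm high, a bystander. Origin: middle of its underside.
There are look-alikes about, which are no part of the job. Leave any orange look-alike of the brush_c alone.

How it is judged:
By the outcome, as a careful person would: the job done as asked, in the order asked, and still so for the second after the job is handed in, while the arm keeps its last pose, push and grip.
It also fails if it takes over 58 s, if anything falls off the work surface, if the arm or the gripper's body presses on something with over 40 N, if the wrist force passes 120 N, or if a joint passes its speed limit or range.

ROBOT

A 7-joint arm with a two-finger parallel gripper is mounted at the origin on a cart in front of the work surface, level with it; the furniture and walls round the work are solid. World frame = base frame: x ahead of the robot, y to its left, z up, the work surface at z = 0. Lengths are in m, angles in rad, forces in N, time in s.
With the tool pointing down it reaches from about 0.425 to 0.925 m from the base axis. Payload 6.8 kg.
Tool frame: the origin (TCP) lies midway between the tips of the shut fingers; the grasp point (between the pads) lies env.grip_point_offset behind it (env.grip_point_offset is the distance from the TCP to the grasp point, in m); z points along the fingers, y is the direction in which the jaws open and shut (so a half turn about z gives the same grasp; the last joint's range is limited). The gripper opens to 85 mm and grips with 20 to 120 N. Pads are 22 mm wide; open, the fingers measure 114 mm over their backs; the gripper's body (76 mm by 85 mm) begins 54 mm behind the grasp point. The pads swing forward as they close: fully open they stand 13 mm farther back than shut.
Start: joints at [-1.33, 0.477, 0.022, 1.555, -0.011, 1.109, -0.083], TCP at [0.231, 0.634, 0.231] pointing down, gripper open.
Joint ranges: [-2.96, 2.96], [-0.34, 2.1], [-1.41, 1.46], [0.24, 2.44], [-1.37, 4.51], [0.17, 1.92], [-2.96, 2.96]. Speed limits (rad/s): [2.39, 2.39, 3.14, 3.14, 3.14, 3.14, 3.14].

INTERFACE

Orientations are given as a rotation vector (axis times angle).
In Python, from plant import sensors, optics, env, silhouettes, pinpoint gives the robot as it stands.
- The arm moves only by the tool servo_tool, never from a script. Its arguments are lists of equal length, an entry for each row: "fingers": the gripper command: -1 is fully open, 1 is shut, values between are in proportion; "dp": the shift along the world's x, y, z in mm, a list of three; "dr": the turn, a rotation vector about the world's x, y, z in degrees, a list of three. In form: {"fingers": [fingers, ...], "dp": [[tx, ty, tz], ...], "dr": [[ax, ay, az], ...]}. A call has 1 to 8 rows; each row is the pose to reach, as a shift and turn from the pose commanded when the call began; what a row does not reach only later rows make up. A row lasts 1/8 s, in which the tool goes at most 62.5 mm and 10.7 degrees, less where a joint would pass 70% of its speed; a pose out of reach is approached as far as the arm can. A call with a gripper value outside its range is refused whole. The fingers move at their own pace and stop on an object; the grip force is fixed at half the most. Time passes only in rows, so rows that repeat a pose let the fingers close. It gives the time, the measured TCP pose, the force and the opening at its end, in the units of the state.
- sensors.read_state(): the state, without advancing time (a new reading comes with each control period).
- optics.capture(name): name is "side" or "top" or "wrist"; returns a dict with "pixels" (384x512x3 uint8, red, green, blue), "depth" (384x512 float32, m along the optical axis (not along the pixel's ray), 0 where there is no reading), "K" (3x3 intrinsics, pixels), "R" (3x3) and "t" (3): a world point X has camera coordinates R X + t; the wrist camera has in their place "T_tool_cam" (4x4, takes a point from camera to tool coordinates, whose origin is the TCP and whose axes are the flange's). Camera axes: x right, y down, z forward; pixel columns grow to the right and rows downward; lengths in m; the calibration is good to about 2 mm. A picture is of the moment at which its call begins: read the wrist's pose just before it.
- env.finish_job(): hands the job in, once; it reports no verdict.
Trained networks look in a picture, given as the dict that the camera call returned (one of the last four; its "shot" number tells which), for a name from the list of things; names that differ only in an ending like _2 or _b are one class to them, and where a whole thing is asked for, a point or a joint stands for the part that bears it (a point fixed in the world has none). Each returns a list of dicts, best first, with "p" (0 to 1); they miss things now and then, are a little off and sometimes report something else, mostly with a low value. They report only what shows in the picture. A call takes as long as a camera call. They do not tell look-alikes from the thing itself.
- silhouettes(thing, picture): "pixels" (384x512 bool, what is visible of it) and "pixel" ([column, row] in pixels, amid what is visible of it).
- pinpoint(thing, picture): "pixel" ([column, row] in pixels: a listed point, or the origin of a listed thing).
The state is a dict: "clock": time; "joints": joint angles; "qvel": joint speeds; "tau": joint torques, N m; "ee_pos": TCP position; "orientation": TCP orientation; "contact_force": force on the tool from outside, world axes, zero at the start; "ft_torque": the same for the moment, N m; "finger_gap": finger opening in m.
Only numpy, scipy, OpenCV 4.12 (cv2) and the standard library are available. Lean on these libraries where they do the work, as an engineer would, in place of code of your own. Each camera call takes 0.05 s, during which the arm holds its last target. There are 200 camera calls.

## Working session

There is one attempt and no reset: what is moved stays moved. The work goes in short steps, Python scripts to look and compute and a tool call to move; the robot and the scene stay as the last step left them, time stands still between calls to the robot, and variables do not carry over. Pictures are saved under pics/ and viewed, about 8 in all and at most 12, crops included, and the job is handed in when it is done.

Besides the shell and the picture viewer there is one more tool, called by a JSON object that holds its "fn" and its "kwargs". servo_tool: Moves the arm, as the interface text tells. Its arguments: {"type":"object","properties":{"fingers":{"type":"array"},"dp":{"type":"array"},"dr":{"type":"array"}},"required":["fingers","dp","dr"]}

```bash
ls; mkdir -p pics
cat > h.py <<'E'
import numpy as np, cv2
from plant import sensors, optics, env, silhouettes, pinpoint
from scipy.spatial.transform import Rotation as Ro
def pose(c):
    "camera->world R,t"
    if 'R' in c and c.get('R') is not None and 'T_tool_cam' not in c:
        return c['R'].T, -c['R'].T@c['t']
    s=sensors.read_state(); T=np.array(c['T_tool_cam']); Rt=Ro.from_rotvec(s['orientation']).as_matrix()
    return Rt@T[:3,:3], Rt@T[:3,3]+np.array(s['ee_pos'])
def world(c,uv,d=None):
    "uv Nx2 -> Nx3 by depth"
    uv=np.atleast_2d(uv).astype(float)
    if d is None: d=c['depth'][uv[:,1].round().astype(int).clip(0,383),uv[:,0].round().astype(int).clip(0,511)]
    r=np.c_[uv,np.ones(len(uv))]@np.linalg.inv(c['K']).T
    R,t=pose(c); return (r*np.reshape(d,(-1,1)))@R.T+t
def ray(c,uv):
    R,t=pose(c); r=R@(np.linalg.inv(c['K'])@[*uv,1]); return t,r/np.linalg.norm(r)
def proj(c,X):
    R,t=pose(c); p=(np.atleast_2d(X)-t)@R@c['K'].T; return p[:,:2]/p[:,2:]
def tri(c1,p1,c2,p2):
    a,u=ray(c1,p1);b,v=ray(c2,p2)
    s=np.linalg.lstsq(np.c_[u,-v],b-a,rcond=None)[0]
    A=a+s[0]*u;B=b+s[1]*v; return (A+B)/2,np.linalg.norm(A-B)
def save(c,n): cv2.imwrite(f'pics/{n}.png',c['pixels'][:,:,::-1])
E
python3 - <<'E'
from h import *
np.set_printoptions(precision=3,suppress=True)
s=sensors.read_state();print({k:np.round(v,3) for k,v in s.items()},env.grip_point_offset)
C={n:optics.capture(n) for n in('side','top')}
for n in C: print(n,C[n]['K'][0,0],-C[n]['R'].T@C[n]['t'])
cv2.imwrite('pics/a.png',np.vstack([C['side']['pixels'],C['top']['pixels']])[:,:,::-1])
for n in ('brush_rack','bail_grip','brush_c','bristle_tip','handle_end','brush_a','board','tin_green','masking_tape'):
    P={}
    for k in C:
        for r in pinpoint(n,C[k])[:3]:
            print(n,k,round(r['p'],2),np.round(r['pixel'],1),world(C[k],r['pixel'])[0])
            P.setdefault(k,r['pixel'])
    if len(P)==2: print('   tri',*tri(C['side'],P['side'],C['top'],P['top']))
import pickle; pickle.dump(C,open('C.pkl','wb'))
E
```

```text
pics
{'clock': np.float64(0.0), 'joints': array([-1.33 ,  0.478,  0.022,  1.556, -0.012,  1.109, -0.083]), 'qvel': array([-0.   ,  0.   , -0.001,  0.001,  0.   , -0.001,  0.001]), 'tau': array([ -0.002, -59.644,   1.607, -28.12 ,   0.012,   0.009,  -0.   ]), 'ee_pos': array([0.23 , 0.634, 0.23 ]), 'orientation': array([-0.545, -3.094,  0.003]), 'contact_force': array([ 0.552,  0.296, -0.543]), 'ft_torque': array([-0.033,  0.035, -0.052]), 'finger_gap': np.float64(0.086)} 0.0187
side 391.7954457902631 [0.57  1.022 0.753]
top 397.8058062181761 [0.446 0.044 1.207]
brush_rack side 0.82 [264.6 211.3] [ 0.667 -0.014  0.05 ]
brush_rack side 0.42 [247.6 190.7] [ 0.748 -0.198  0.011]
brush_rack top 0.93 [306.4 203.3] [ 0.653 -0.08   0.08 ]
   tri [ 0.671 -0.089 -0.002] 0.0057482075723639834
bail_grip side 0.65 [227.4 161.4] [ 0.952 -0.842 -0.206]
bail_grip side 0.64 [282.3 176.7] [ 0.619 -0.084  0.142]
bail_grip side 0.44 [249.7 185.9] [ 0.742 -0.207  0.026]
bail_grip top 0.59 [303.7 213. ] [ 0.614 -0.064  0.146]
bail_grip top 0.35 [304.6 204. ] [ 0.652 -0.075  0.074]
   tri [ 0.698 -0.049  0
[... 1220 characters left out ...]
h_a top 0.49 [300.2 175. ] [ 0.729 -0.063  0.111]
   tri [ 0.695 -0.139 -0.505] 0.3502587819785014
board side 0.74 [279.2 179.2] [ 0.639 -0.292  0.015]
board top 0.96 [372.7 209.7] [ 0.638 -0.286  0.018]
   tri [ 0.639 -0.286  0.018] 0.0006532300667060864
tin_green side 0.79 [240.2 190.3] [ 0.773 -0.18   0.021]
tin_green side 0.64 [257.6 178.1] [ 0.726 -0.318 -0.001]
tin_green top 0.95 [348.9 167.8] [ 0.757 -0.212  0.07 ]
   tri [ 0.78 -0.23 -0.01] 0.0018244524262554691
masking_tape side 0.58 [231.1 261.9] [ 0.741  0.181 -0.001]
masking_tape top 0.48 [221.6 183.6] [0.738 0.172 0.003]
masking_tape top 0.34 [345.8 168.7] [ 0.752 -0.201  0.081]
   tri [ 0.742  0.173 -0.009] 0.002472381085292232
```

```bash
python3 -c "
import cv2;i=cv2.imread('pics/a.png');print(i.shape);cv2.imwrite('pics/a2.png',cv2.resize(i,(400,600)) if 0 else cv2.hconcat([i[:384],i[384:]])[:, :])
i=cv2.imread('pics/a2.png');cv2.imwrite('pics/a2.png',cv2.resize(i,(800,300)))"
```

```text
(768, 512, 3)
```

Run:
```python
from h import *
import pickle;C=pickle.load(open('C.pkl','rb'))
a=C['side']['pixels'][130:380,150:400,::-1];b=C['top']['pixels'][110:300,110:420,::-1]
a=cv2.resize(a,(400,400),interpolation=cv2.INTER_CUBIC)
b2=C['top']['pixels'][120:250,270:400,::-1]
b2=cv2.resize(b2,(400,400),interpolation=cv2.INTER_CUBIC)
cv2.imwrite('pics/b.png',cv2.hconcat([a,b2]))
```

```text
(no output)
```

View pics/b.png

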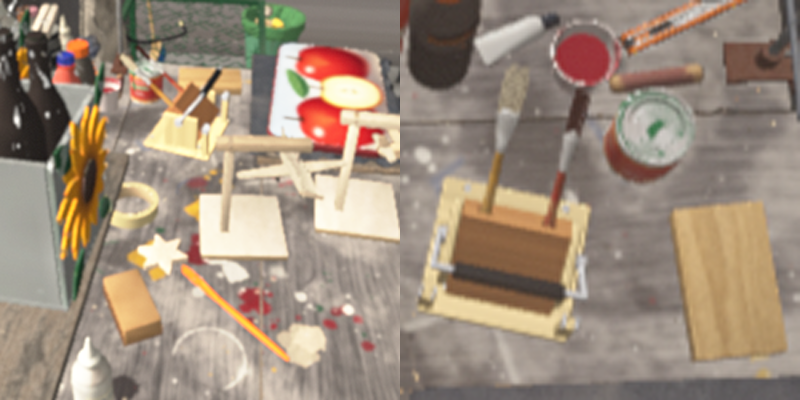

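View pics/a2.png

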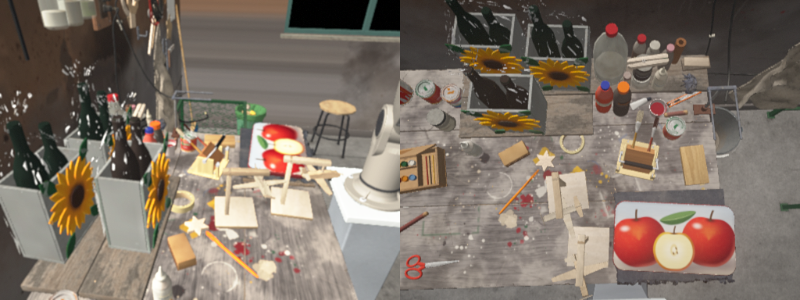

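Side crop: rack left of centre, wooden easels in front of it, and the orange look-alike lying on the bench. Top crop: ochre brush is in the +y socket (mouth ≈ px (299,188), tip ≈ (307,144)), red in the −y one, black grip ≈ (289–327, 207–215), bail roughly upright. Next: the rack fit from depth.

Run:
```python
from h import *
np.set_printoptions(precision=3,suppress=True)
import pickle;C=pickle.load(open('C.pkl','rb'));c=C['top']
v,u=np.mgrid[0:384,0:512];uv=np.c_[u.ravel(),v.ravel()];W=world(c,uv).reshape(384,512,3);ok=c['depth']>0
# height map coarse
print('max height cm; rows x .25..1.0 step .075, cols y .75..-.5 step .1')
for x in np.arange(.25,1.05,.075):
    print('%.2f'%x,[int(100*W[...,2][m].max()) if (m:=ok&(abs(W[...,0]-x)<.0375)&(abs(W[...,1]-y)<.05)).any() else -1 for y in np.arange(.7,-.5,-.1)])
p=c['pixels'].astype(int); roi=(u>275)&(u<345)&(v>165)&(v<240)
dark=roi&(p.max(2)<70)&ok&(W[...,2]>.05)
P=W[dark];print('grip n',len(P),P.mean(0),P.min(0),P.max(0))
d=np.linalg.svd(P-P.mean(0))[2][0];print('dir',d,'yaw',np.degrees(np.arctan2(-d[0]*np.sign(d[1]),abs(d[1]))))
# base: tan pixels low
base=roi&ok&(W[...,2]>.004)&(W[...,2]<.05)
r=cv2.minAreaRect((W[base][:,:2]*1000).astype(np.float32));print('base rect',r,np.percentile(W[base][:,2],[10,50,90]))
for n in('board','brush_rack'):
    s=silhouettes(n,c)
    for q in s[:2]:
        m=q['pixels']&ok; r=cv2.minAreaRect((W[m][:,:2]*1000).astype(np.float32)); print(n,q['p'],m.sum(),r,np.median(W[m][:,2]))
```

```text
max height cm; rows x .25..1.0 step .075, cols y .75..-.5 step .1
0.25 [1, 0, 0, 0, 0, 14, 21, 8, 7, 7, 7, 7]
0.33 [1, 1, 0, 0, 0, 18, 21, 8, 7, 8, 7, 7]
0.40 [0, 0, 0, 0, 14, 13, 21, 8, 7, 8, 8, 8]
0.48 [2, 0, 0, 1, 15, 20, 17, 8, 8, 8, 7, 7]
0.55 [6, 0, 0, 1, 1, 20, 15, 5, 8, 5, 5, 5]
0.62 [20, 0, 0, 3, 3, 19, 1, 15, 15, 1, 2, 0]
0.70 [20, 14, 11, 4, 3, 3, 3, 10, 14, 6, 22, 22]
0.78 [10, 8, 36, 50, 39, 7, 7, 1, 17, 8, 22, 23]
0.85 [10, 10, 35, 51, 41, 7, 24, 24, 18, 7, 22, 23]
0.93 [8, 8, -1, 37, 37, 41, 37, 26, 24, 24, 11, 24]
1.00 [8, 8, 48, 47, 51, 51, 41, 35, 24, 24, 40, 38]
grip n 44 [ 0.617 -0.068  0.144] [ 0.605 -0.113  0.139] [ 0.63  -0.022  0.149]
dir [-0.24  -0.971 -0.005] yaw -13.859601479827417
base rect ((670.592529296875, -100.22840118408203), (211.33493041992188, 229.21041870117188), 87.34423828125) [0.005 0.011 0.043]
board 0.57 1525 ((634.1519165039062, -300.5276184082031), (150.3823699951172, 99.14763641357422), 4.074059009552002) 0.022051917709630997
brush_rack 0.63 2197 ((665.5391845703125, -81.62916564941406), (156.09474182128906, 144.0605926513672), 76.9698486328125) 0.07458804685248088
```

{"fn": "servo_tool", "kwargs": {"fingers": [-1, -1, -1, -1, -1, -1, -1, -1], "dp": [[50, -30, 30], [100, -70, 65], [150, -115, 100], [200, -160, 125], [245, -205, 130], [280, -255, 130], [305, -310, 130], [320, -370, 130]], "dr": [[0, 0, -5], [0, 0, -10], [0, 0, -16], [0, 0, -22], [0, 0, -28], [0, 0, -34], [0, 0, -40], [0, 0, -46]]}}

```text
clock: 2.1
ee_pos: [0.5422, 0.2904, 0.3611]
orientation: [1.715, 2.631, 0.001]
contact_force: [0.4, 0.8, 0.1]
finger_gap: 0.0853
```

{"fn": "servo_tool", "kwargs": {"fingers": [-1, -1, -1, -1, -0.3, -0.3, -0.3, -0.3], "dp": [[10, -60, 0], [15, -120, 0], [15, -180, 0], [10, -240, 0], [0, -300, 0], [-10, -330, 0], [-20, -330, 0], [-20, -330, 0]], "dr": [[0, 0, -6], [0, 0, -12], [0, 0, -18], [0, 0, -24], [0, 0, -30], [0, 0, -37], [0, 0, -37], [0, 0, -37]]}}

```text
clock: 3.1
ee_pos: [0.5206, -0.0367, 0.3612]
orientation: [-2.455, -1.959, -0.001]
contact_force: [0.0, 0.5, 0.5]
finger_gap: 0.0554
```

```bash
cat > w.py <<'E'
from h import *
import pickle,sys
np.set_printoptions(precision=3,suppress=True)
s=sensors.read_state();c=optics.capture('wrist');t=optics.capture('top')
Rt=Ro.from_rotvec(s['orientation']).as_matrix()
print(s['clock'],s['joints'],s['ee_pos'],'\n',Rt,s['contact_force'],s['finger_gap'])
c['R'],c['t']=None,None
T=np.array(c.pop('T_tool_cam'));R=Rt@T[:3,:3];p=Rt@T[:3,3]+s['ee_pos'];c['R']=R.T;c['t']=-R.T@p
pickle.dump((c,t,s),open('w.pkl','wb'))
cv2.imwrite(f'pics/{sys.argv[1]}.png',cv2.resize(cv2.hconcat([c['pixels'],t['pixels'][120:250,270:443]])[:,:,::-1],None,fx=1,fy=1) if 0 else c['pixels'][:,:,::-1])
E
python3 w.py w1
python3 - <<'E'
from h import *
import pickle
np.set_printoptions(precision=3,suppress=True)
c,t,s=pickle.load(open('w.pkl','rb'))
print('cam',pose(c)[1])
v,u=np.mgrid[0:384,0:512];uv=np.c_[u.ravel(),v.ravel()];W=world(c,uv).reshape(384,512,3);ok=c['depth']>0
p=c['pixels'].astype(int)
roi=ok&(abs(W[...,0]-.62)<.06)&(abs(W[...,1]+.07)<.09)
dark=roi&(p.max(2)<60)&(W[...,2]>.09)
P=W[dark]
if len(P):
    print('grip',len(P),P.mean(0),np.percentile(P,[1,99],axis=0)); print(np.linalg.svd(P-P.mean(0))[2][0])
for n in('board','brush_rack'):
    for q in silhouettes(n,c)[:2]:
        m=q['pixels']&ok
        if n=='board': m&=W[...,2]>.018
        if m.sum()>20: print(n,q['p'],m.sum(),cv2.minAreaRect((W[m][:,:2]*1000).astype(np.float32)),np.median(W[m][:,2]))
    q=pinpoint(n,c)
    if q: print(n,q[0])
E
```

```text
3.1 [-0.576  0.117  0.59   1.773 -0.069  1.272 -0.193] [ 0.521 -0.037  0.361] 
 [[ 0.222  0.975  0.   ]
 [ 0.975 -0.222  0.001]
 [ 0.001 -0.    -1.   ]] [0.039 0.459 0.539] 0.0553510407213619
cam [0.538 0.033 0.505]
grip 11239 [ 0.577 -0.045  0.405] [[ 0.56  -0.104  0.142]
 [ 0.63  -0.031  0.451]]
[-0.155  0.084  0.984]
board 0.55 1474 ((626.3703002929688, -192.15045166015625), (150.15701293945312, 299.3158874511719), 4.238518714904785) 0.02285058873624382
board {'pixel': [348.2, 267.2], 'p': 0.87}
brush_rack 0.76 8684 ((663.2767333984375, -97.44290924072266), (186.95529174804688, 144.62351989746094), 75.94290924072266) 0.07881568757440333
brush_rack {'pixel': [353.5, 148.9], 'p': 0.7}
```

View pics/w1.png

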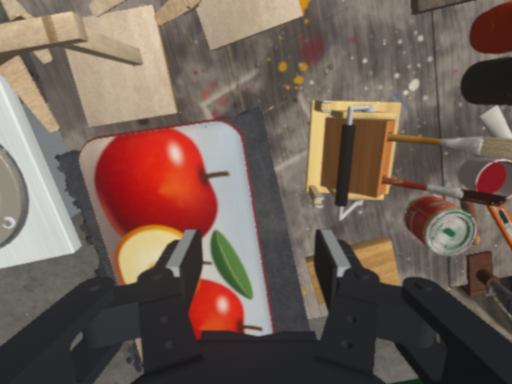

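The wrist view shows the rack at upper right: black grip from (348,125) to (342,203), ochre brush to the right from (390,138) to tip (510,147), red brush below it, board partly hidden by the right finger at (355,270).

Run:
```python
from h import *
import pickle
np.set_printoptions(precision=4,suppress=True)
c,t,s=pickle.load(open('w.pkl','rb'))
v,u=np.mgrid[0:384,0:512]
def cloud(c): return world(c,np.c_[u.ravel(),v.ravel()]).reshape(384,512,3)
W=cloud(c);p=c['pixels'].astype(int);ok=c['depth']>0
m=(u>330)&(u<362)&(v>110)&(v<215)&(p.max(2)<70)&ok&(W[...,2]>.1)
P=W[m];d=np.linalg.svd(P-P.mean(0))[2][0];a=(P-P.mean(0))@d
print('grip',len(P),P.mean(0),(P.mean(0)+d*(a.min()+a.max())/2),'len',np.ptp(a),'dir',d,'yaw',np.degrees(np.arctan2(d[0],-d[1]))%180, P[:,2].max())
hsv=cv2.cvtColor(c['pixels'],cv2.COLOR_RGB2HSV)
# ochre handle
m=(u>388)&(u<442)&(v>125)&(v<152)&(hsv[...,0]>10)&(hsv[...,0]<30)&(hsv[...,1]>130)&ok&(W[...,2]>.085)&(W[...,2]<.17)
P=W[m];ce=np.median(P,0);P=P[np.linalg.norm(P-ce,axis=1)<.06];ce=P.mean(0);d=np.linalg.svd(P-ce)[2][0];d*=np.sign(d[0]);a=(P-ce)@d
print('ochre',len(P),ce,d,'elev',np.degrees(np.arcsin(d[2])),'yaw',np.degrees(np.arctan2(d[1],d[0])),'ends',ce+d*a.min(),ce+d*a.max())
cv2.imwrite('pics/m.png',m*255)
# base tan
m=(u>300)&(u<405)&(v>95)&(v<215)&ok&(W[...,2]>.004)&(W[...,2]<.03)&(hsv[...,1]>60)
print('base',cv2.minAreaRect((W[m][:,:2]*1000).astype(np.float32)),np.median(W[m][:,2]))
m2=(u>300)&(u<405)&(v>95)&(v<215)&ok&(W[...,2]>.05)
# board from top view
W2=cloud(t);q=silhouettes('board',t)[0] if 0 else None
m=(u>350)&(u<410)&(v>175)&(v<245)&(W2[...,2]>.016)&(W2[...,2]<.03)
n,l,st,_=cv2.connectedComponentsWithStats(m.astype(np.uint8));i=1+st[1:,4].argmax();m=l==i
print('board',st[i],cv2.minAreaRect((W2[m][:,:2]*1000).astype(np.float32)),np.median(W2[m][:,2]))
```

```text
grip 1020 [ 0.6203 -0.0667  0.1439] [ 0.6198 -0.0687  0.1439] len 0.09875478222936049 dir [-0.2462 -0.9692  0.0021] yaw 165.7455966499628 0.14719155669396972
ochre 339 [ 0.7184 -0.0623  0.108 ] [ 0.7415 -0.2169  0.635 ] elev 39.41888900299175 yaw -16.30553766098497 ends [ 0.6953 -0.0555  0.0882] [ 0.7414 -0.069   0.1277]
base ((674.9893798828125, -100.65699005126953), (197.69512939453125, 172.80430603027344), 78.56173706054688) 0.010640664668310096
board [ 362  186   34   51 1237] ((634.2542724609375, -302.1990051269531), (149.85389709472656, 80.57431030273438), 3.647972822189331) 0.022370600054686385[ WARN:0@0.301] global loadsave.cpp:1063 imwrite_ Unsupported depth image for selected encoder is fallbacked to CV_8U.
```

{"fn": "servo_tool", "kwargs": {"fingers": [-0.3, -0.3, -0.3, -0.3, -0.3, -0.3, -0.3, -0.3], "dp": [[50, -16, -30], [99, -32, -80], [99, -32, -130], [99, -32, -170], [99, -32, -205], [99, -32, -230], [99, -32, -241], [99, -32, -241]], "dr": [[0, 0, -1], [0, 0, -1.4], [0, 0, -1.4], [0, 0, -1.4], [0, 0, -1.4], [0, 0, -1.4], [0, 0, -1.4], [0, 0, -1.4]]}}

```text
clock: 4.4
ee_pos: [0.6199, -0.0695, 0.1197]
orientation: [-2.481, -1.926, 0.001]
contact_force: [0.6, 0.2, 0.3]
finger_gap: 0.0557
```

{"fn": "servo_tool", "kwargs": {"fingers": [0, 0.2, 0.4, 0.6, 1, 1, 1, 1], "dp": [[0, 0, 0], [0, 0, 0], [0, 0, 0], [0, 0, 0], [0, 0, 0], [0, 0, 0], [0, 0, 0], [0, 0, 0]], "dr": [[0, 0, 0], [0, 0, 0], [0, 0, 0], [0, 0, 0], [0, 0, 0], [0, 0, 0], [0, 0, 0], [0, 0, 0]]}}

```text
clock: 5.4
ee_pos: [0.6201, -0.0697, 0.1204]
orientation: [2.482, 1.926, 0.001]
contact_force: [-2.0, 0.3, 5.5]
finger_gap: 0.0144
```

{"fn": "servo_tool", "kwargs": {"fingers": [1, 1, 1, 1, 1, 1, 1, 1], "dp": [[-5.6, 1.4, -3.7], [-10.7, 2.7, -7.7], [-15.6, 4, -12.5], [-20.2, 5.1, -17.6], [-24.3, 6.2, -23.2], [-28, 7.1, -29], [-31.2, 7.9, -35.2], [-31.2, 7.9, -35.2]], "dr": [[0, 0, 0], [0, 0, 0], [0, 0, 0], [0, 0, 0], [0, 0, 0], [0, 0, 0], [0, 0, 0], [0, 0, 0]]}}

```text
clock: 6.4
ee_pos: [0.5929, -0.0629, 0.0857]
orientation: [2.476, 1.921, 0.008]
contact_force: [10.2, -3.1, -3.6]
finger_gap: 0.0144
```

{"fn": "servo_tool", "kwargs": {"fingers": [1, 1, 1, 1, 1, 1, 1, 1], "dp": [[-2.4, 0.6, -6.4], [-4.5, 1.1, -13.1], [-5.9, 1.5, -19.9], [-6.8, 1.7, -26.8], [-7.1, 1.8, -33.8], [-7.1, 1.8, -37], [-7.1, 1.8, -39], [-7.1, 1.8, -39]], "dr": [[0, 0, 0], [0, 0, 0], [0, 0, 0], [0, 0, 0], [0, 0, 0], [0, 0, 0], [0, 0, 0], [0, 0, 0]]}}

```text
clock: 7.4
ee_pos: [0.5858, -0.0611, 0.0485]
orientation: [2.478, 1.921, 0.009]
contact_force: [2.2, -1.2, 16.8]
finger_gap: 0.014
```

{"fn": "servo_tool", "kwargs": {"fingers": [0.3, 0.1, -0.05, -0.05, -0.05, -0.05, -0.05, -0.05], "dp": [[0, 0, 0], [0, 0, 2], [0, 0, 2], [0, 0, 20], [0, 0, 60], [0, 0, 110], [0, 0, 160], [0, 0, 200]], "dr": [[0, 0, 0], [0, 0, 0], [0, 0, 0], [0, 0, 0], [0, 0, 0], [0, 0, -10], [0, 0, -20], [0, 0, -30]]}}

```text
clock: 8.4
ee_pos: [0.5818, -0.0603, 0.249]
orientation: [2.9, 1.209, 0.003]
contact_force: [-0.3, -0.6, -0.6]
finger_gap: 0.0449
```

```bash
python3 w.py w2
python3 - <<'E'
from h import *
import pickle
np.set_printoptions(precision=4,suppress=True)
c,t,s=pickle.load(open('w.pkl','rb'))
v,u=np.mgrid[0:384,0:512]
O=np.array([.671,-.0816,0]);a=np.radians(-14.25);R=np.array([[np.cos(a),-np.sin(a),0],[np.sin(a),np.cos(a),0],[0,0,1]])
for k,cc in(('wrist',c),('top',t)):
    W=(world(cc,np.c_[u.ravel(),v.ravel()]).reshape(384,512,3)-O)@R
    p=cc['pixels'].astype(int)
    m=(cc['depth']>0)&(p.max(2)<75)&(abs(W[...,0]+.092)<.03)&(abs(W[...,1])<.055)&(W[...,2]>.04)&(W[...,2]<.1)
    P=W[m];print(k,'grip in rack frame',len(P),P.mean(0) if len(P) else 0,np.percentile(P,[2,98],axis=0) if len(P) else 0)
    hsv=cv2.cvtColor(cc['pixels'],cv2.COLOR_RGB2HSV)
    m=(cc['depth']>0)&(abs(W[...,1]-.03)<.015)&(W[...,0]>.02)&(W[...,0]<.07)&(W[...,2]>.085)&(W[...,2]<.16)&(hsv[...,1]>110)
    P=W[m];print('ochre',len(P),P.mean(0) if len(P) else 0)
# relative turns from current measured orientation
Rc=Ro.from_rotvec(s['orientation']).as_matrix()
for tau in(20,45):
    T=np.radians(tau);z=R@[np.sin(T),0,-np.cos(T)];x=R@[np.cos(T),0,np.sin(T)];Rt=np.c_[x,np.cross(z,x),z]
    print(tau,'dr',np.degrees(Ro.from_matrix(Rt@Rc.T).as_rotvec()))
    g=O+R@[.0425,.030,.108]
    for b in(.1,.05,0): print(b,'dp mm',1000*(g+z*(.0187-b)-s['ee_pos']))
E
```

```text
8.4 [-0.593  0.384  0.774  1.797 -0.302  1.081 -0.493] [ 0.582 -0.06   0.249] 
 [[ 0.704  0.71   0.002]
 [ 0.71  -0.704  0.001]
 [ 0.002  0.001 -1.   ]] [-0.337 -0.618 -0.556] 0.04493258607465663
wrist grip in rack frame 1276 [-0.0864  0.0018  0.0772] [[-0.0935 -0.0471  0.0724]
 [-0.0799  0.0469  0.0798]]
ochre 776 [0.0433 0.0302 0.1095]
top grip in rack frame 21 [-0.0899  0.0391  0.0784] [[-0.0948  0.0314  0.0738]
 [-0.0854  0.0475  0.0808]]
ochre 2 [0.0263 0.0351 0.0977]
20 dr [  5.6156 -20.0304 -58.8716]
0.1 dp mm [110.8448   4.1813 -64.6372]
0.05 dp mm [ 127.4196   -0.0282 -111.6218]
0 dp mm [ 143.9945   -4.2376 -158.6065]
45 dr [ 12.5818 -45.1574 -56.2951]
0.1 dp mm [ 82.0765  11.4875 -83.5464]
0.05 dp mm [ 116.344     2.7847 -118.9018]
0 dp mm [ 150.6115   -5.9182 -154.2571]
```

View pics/w2.png

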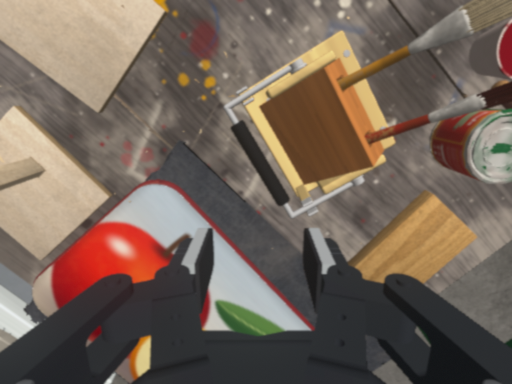

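The grip lies folded to the front (black bar (235,125)–(285,203)); both brushes are in place and the board is at lower right. Depth puts the grip 1–2 mm above nominal, so I'll press it once with shut fingers to make sure it is home.

{"fn": "servo_tool", "kwargs": {"fingers": [1, 1, 1, 1, 1, 1, 1, 1], "dp": [[0, 0, -50], [0, 0, -105], [0, 0, -145], [0, 0, -162], [0, 0, -168], [0, 0, -172], [0, 0, -174], [0, 0, -174]], "dr": [[0, 0, 0], [0, 0, 0], [0, 0, 0], [0, 0, 0], [0, 0, 0], [0, 0, 0], [0, 0, 0], [0, 0, 0]]}}

```text
clock: 9.5
ee_pos: [0.5818, -0.0604, 0.0769]
orientation: [-2.894, -1.215, -0.004]
contact_force: [-16.1, 3.3, 38.3]
finger_gap: -0.0
```

{"fn": "servo_tool", "kwargs": {"fingers": [1, 1, 0.3, -0.05, -0.05, -0.05, -0.05, -0.05], "dp": [[0, 0, 20], [0, 0, 70], [10, 2, 120], [25, 4, 150], [40, 6, 150], [55, 8, 135], [70, 10, 110], [82, 11.5, 92]], "dr": [[0, 0, 0], [1.7, -6, -7.5], [3.6, -13, -16], [5.4, -19.4, -24], [7.2, -26, -32], [9, -32, -40], [10.8, -38.7, -48], [12.6, -45.2, -56.3]]}}

```text
clock: 10.5
ee_pos: [0.6639, -0.0445, 0.1944]
orientation: [2.91, -0.134, 0.97]
contact_force: [0.7, 0.3, -0.4]
finger_gap: 0.0447
```

```bash
cat > g.py <<'E'
from h import *
import pickle
np.set_printoptions(precision=1,suppress=True)
O=np.array([.671,-.0816,0]);a=np.radians(-14.25);R=np.array([[np.cos(a),-np.sin(a),0],[np.sin(a),np.cos(a),0],[0,0,1]])
c,t,s=pickle.load(open('w.pkl','rb'))
v,u=np.mgrid[0:384,0:512]
W=(world(c,np.c_[u.ravel(),v.ravel()]).reshape(384,512,3)-O)@R
hsv=cv2.cvtColor(c['pixels'],cv2.COLOR_RGB2HSV)
m=(c['depth']>0)&(abs(W[...,1]-.03)<.015)&(W[...,0]>.02)&(W[...,0]<.07)&(W[...,2]>.085)&(W[...,2]<.16)&(hsv[...,1]>110)
P=W[m];print('ochre mm',len(P),P.mean(0)*1000, 'excess z over axis',1000*np.median(P[:,2]-.086-(P[:,0]-.015)*np.tan(np.radians(40)))) if len(P) else print('none')
Rc=Ro.from_rotvec(s['orientation']).as_matrix();T=np.radians(45)
z=R@[np.sin(T),0,-np.cos(T)];x=R@[np.cos(T),0,np.sin(T)];Rt=np.c_[x,np.cross(z,x),z]
print('dr',np.degrees(Ro.from_matrix(Rt@Rc.T).as_rotvec()))
g=O+R@[.0425,.030,.108]
for b in(.1,.05,.02,0): print(b,'dp mm',1000*(g+z*(.0187-b)-s['ee_pos']))
E
python3 w.py w3; python3 g.py
```

```text
10.5 [-0.836  0.403  0.909  2.172 -1.238  0.186 -0.562] [ 0.664 -0.045  0.194] 
 [[ 0.797 -0.105  0.595]
 [-0.06  -0.994 -0.095]
 [ 0.601  0.04  -0.798]] [ 0.679  0.315 -0.395] 0.044675010187381986
ochre mm 742 [ 42.1  29.9 108.1] excess z over axis -0.16377207113823025
dr [ 0.8 -8.3 -8. ]
0.1 dp mm [ -0.   -4.3 -28.9]
0.05 dp mm [ 34.3 -13.  -64.3]
0.02 dp mm [ 54.8 -18.2 -85.5]
0 dp mm [ 68.5 -21.7 -99.6]
```

View pics/w3.png

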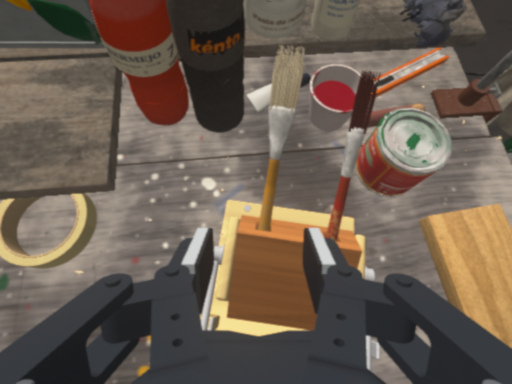

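The wrist view shows the ochre brush between the fingers (handle (265,225)→(275,155)) and the red one outside the right finger. Joint 6 is at its limit, so I'll use less tilt.

{"fn": "servo_tool", "kwargs": {"fingers": [-0.05, -0.05, -0.05], "dp": [[0, 0, 0], [0, 0, 0], [0, 0, 0]], "dr": [[1.5, 6, 0], [3, 11.6, 0], [3, 11.6, 0]]}}

```text
clock: 10.98
ee_pos: [0.6646, -0.0456, 0.1945]
orientation: [3.03, -0.138, 0.671]
contact_force: [0.0, 0.3, -0.4]
finger_gap: 0.0448
```

```bash
sed -i 's/T=np.radians(45)/import sys;T=np.radians(float(sys.argv[1]))/' g.py; python3 w.py w4; python3 g.py 33
```

```text
10.975 [-0.91   0.583  1.164  2.021 -0.994  0.608 -0.829] [ 0.665 -0.046  0.194] 
 [[ 0.903 -0.094  0.42 ]
 [-0.079 -0.995 -0.054]
 [ 0.423  0.015 -0.906]] [ 0.009  0.331 -0.366] 0.0448087631858583
ochre mm 745 [ 42.6  30.1 108.5] excess z over axis -0.2753985463189411
dr [-0.5 -8.  -8.8]
0.1 dp mm [ 12.   -6.5 -18.3]
0.05 dp mm [ 38.4 -13.2 -60.2]
0.02 dp mm [ 54.3 -17.2 -85.4]
0 dp mm [  64.8  -19.9 -102.1]
```

{"fn": "servo_tool", "kwargs": {"fingers": [-0.05, -0.05, -0.05, -0.05, -0.05, -0.05, -0.05, -0.05], "dp": [[10, -5, -10], [12, -6.5, -18], [25, -10, -39], [38.4, -13.2, -60], [38.4, -13.2, -60], [38.4, -13.2, -60], [38.4, -13.2, -60], [38.4, -13.2, -60]], "dr": [[-0.2, -4, -4.4], [-0.5, -8, -8.8], [-0.5, -8, -8.8], [-0.5, -8, -8.8], [-0.5, -8, -8.8], [-0.5, -8, -8.8], [-0.5, -8, -8.8], [-0.5, -8, -8.8]]}}

```text
clock: 12.08
ee_pos: [0.7016, -0.0571, 0.1332]
orientation: [2.927, -0.37, 0.865]
contact_force: [0.4, 0.2, -0.1]
finger_gap: 0.0447
```

```bash
python3 w.py w5; python3 g.py 33
```

```text
12.075 [-0.742  0.607  0.869  2.068 -1.319  0.274 -0.693] [ 0.702 -0.057  0.133] 
 [[ 0.813 -0.247  0.527]
 [-0.21  -0.969 -0.131]
 [ 0.543 -0.004 -0.84 ]] [ 0.352  0.237 -0.073] 0.044654239963191365
ochre mm 1354 [ 42.3  29.9 108.2] excess z over axis -0.28098402808140155
dr [-0.3 -0.   0.1]
0.1 dp mm [-24.9   5.   43. ]
0.05 dp mm [ 1.5 -1.7  1.1]
0.02 dp mm [ 17.3  -5.7 -24.1]
0 dp mm [ 27.9  -8.4 -40.9]
```

{"fn": "servo_tool", "kwargs": {"fingers": [-0.05, -0.05, -0.05, -0.05, -0.05, -0.05, -0.05], "dp": [[6, -2, -9], [12, -4, -18], [18, -5.5, -27], [23, -7, -35], [27, -8.2, -41], [27, -8.2, -41], [27, -8.2, -41]], "dr": [[0.7, 3, 0], [0.7, 3, 0], [0.7, 3, 0], [0.7, 3, 0], [0.7, 3, 0], [0.7, 3, 0], [0.7, 3, 0]]}}

```text
clock: 13.05
ee_pos: [0.7286, -0.0657, 0.0918]
orientation: [2.955, -0.374, 0.787]
contact_force: [0.4, 0.2, -0.1]
finger_gap: 0.0449
```

```bash
python3 w.py w6; python3 g.py 30
```

```text
13.05 [-0.648  0.707  0.808  1.981 -1.3    0.329 -0.728] [ 0.729 -0.066  0.092] 
 [[ 0.84  -0.248  0.482]
 [-0.217 -0.969 -0.121]
 [ 0.497 -0.003 -0.868]] [ 0.391  0.174 -0.133] 0.0448605026528717
ochre mm 2186 [ 43.   29.9 108.8] excess z over axis -0.3231006660117074
dr [-0.2 -0.1  0.1]
0.1 dp mm [-48.4  12.8  86.6]
0.05 dp mm [-24.2   6.6  43.3]
0.02 dp mm [-9.6  2.9 17.3]
0 dp mm [0.1 0.4 0. ]
```

View pics/w6.png

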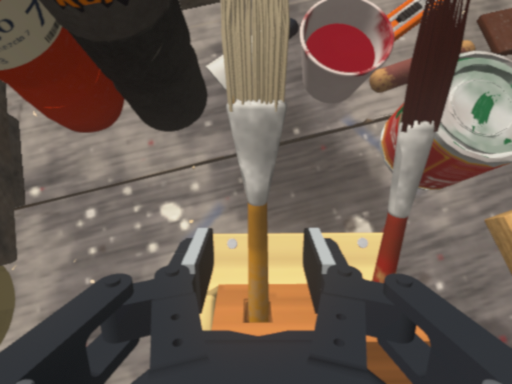

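Picture: the ochre handle (258,205–320) is centred between the open pads; the red brush is clear of the right finger. Closing now.

{"fn": "servo_tool", "kwargs": {"fingers": [0.2, 0.5, 1, 1, 1, 1], "dp": [[0, 0, 0], [0, 0, 0], [0, 0, 0], [0, 0, 0], [0, 0, 0], [0, 0, 0]], "dr": [[0, 0, 0], [0, 0, 0], [0, 0, 0], [0, 0, 0], [0, 0, 0], [0, 0, 0]]}}

```text
clock: 13.9
ee_pos: [0.7286, -0.0655, 0.0917]
orientation: [2.955, -0.373, 0.787]
contact_force: [-1.6, 0.6, 2.4]
finger_gap: 0.009
```

{"fn": "servo_tool", "kwargs": {"fingers": [1, 1, 1, 1, 1, 1, 1, 1], "dp": [[7.4, -1.9, 6.4], [15, -3.8, 13], [22.5, -5.7, 19.5], [30, -7.6, 26], [38, -9.6, 33], [46, -11.7, 40], [54, -13.7, 47], [62, -15.7, 54]], "dr": [[0, 0, 0], [0, 0, 0], [0, 0, 0], [0, 0, 0], [0, 0, 0], [0, 0, 0], [0, 0, 0], [0, 0, 0]]}}

```text
clock: 14.9
ee_pos: [0.7913, -0.0814, 0.1462]
orientation: [2.954, -0.373, 0.787]
contact_force: [-0.1, -0.6, -0.8]
finger_gap: 0.0091
```

{"fn": "servo_tool", "kwargs": {"fingers": [1, 1, 1, 1, 1, 1, 1, 1], "dp": [[10, -2, 25], [10, -2, 70], [-5, -5, 115], [-35, -15, 145], [-70, -35, 150], [-105, -60, 150], [-140, -90, 150], [-165, -120, 150]], "dr": [[0, 0, 0], [0, 0, 0], [1.2, 4.8, 0], [3, 11.6, 0], [4.9, 19.4, 0], [6.9, 27.1, 0], [8.9, 34.9, 0], [10.8, 42.6, 0]]}}

```text
clock: 15.9
ee_pos: [0.6247, -0.2025, 0.2969]
orientation: [-3.061, 0.389, 0.385]
contact_force: [0.3, -0.5, -0.1]
finger_gap: 0.0093
```

```bash
cat > f.py <<'E'
from h import *
import pickle,sys
np.set_printoptions(precision=3,suppress=True)
c,t,s=pickle.load(open('w.pkl','rb'))
Rc=Ro.from_rotvec(s['orientation']).as_matrix()
# brush dir in tool: tool x leads brush by (tilt 30 -> brush 40 elev): rotate tool x 10deg away from tool z
e=np.radians(10); b=Rc@[np.cos(e),0,-np.sin(e)]
print('b',b,'elev',np.degrees(np.arcsin(b[2])),'yaw',np.degrees(np.arctan2(b[1],b[0])))
g=s['ee_pos']-Rc[:,2]*.0187; print('model tip',g+.108*b)
v,u=np.mgrid[0:384,0:512]
W=world(c,np.c_[u.ravel(),v.ravel()]).reshape(384,512,3)
L=(W-g)@np.c_[b,np.cross(b,Rc[:,1]),Rc[:,1]]   # along, perp, lateral
m=(c['depth']>0)&(abs(L[...,2])<.02)&(abs(L[...,1])<.04)&(L[...,0]>.015)&(L[...,0]<.15)
P=L[m]
for lo in np.arange(.015,.14,.015):
    k=(P[:,0]>=lo)&(P[:,0]<lo+.015)
    if k.sum()>5: print('%.3f'%lo,k.sum(),1000*np.median(P[k],0), 'lat range',1000*np.percentile(P[k,2],[2,98]))
print('along max mm',1000*np.percentile(P[:,0],99.7))
psi=np.radians(float(sys.argv[1])); tip=np.array([.634,-.301,.122])
bt=np.array([np.cos(psi)*.866,np.sin(psi)*.866,-.5]); y=np.array([np.sin(psi),-np.cos(psi),0])
B0=np.c_[b,Rc[:,1],np.cross(b,Rc[:,1])];B1=np.c_[bt,y,np.cross(bt,y)]
D=B1@B0.T; print('dr',np.degrees(Ro.from_matrix(D).as_rotvec()))
g1=tip-.108*bt; print('dp',1000*(g1+D@Rc[:,2]*.0187-s['ee_pos']),'toolz',D@Rc[:,2])
E
python3 w.py w7; python3 f.py -20
```

```text
15.9 [-0.373  0.8    1.138  1.363 -0.602  1.641 -1.085] [ 0.625 -0.202  0.297] 
 [[ 0.938 -0.25  -0.24 ]
 [-0.242 -0.968  0.062]
 [-0.248 -0.    -0.969]] [ 0.308 -0.548 -0.106] 0.00925885335007843
b [ 0.965 -0.249 -0.076] elev -4.3433452311423775 yaw -14.485844310323937
model tip [ 0.733 -0.231  0.307]
0.015 2798 [ 18.608 -27.152  -0.276] lat range [-18.257  17.26 ]
0.030 826 [38.786 -1.333 -0.437] lat range [-5.843  4.888]
0.045 1531 [53.49  -1.204 -0.585] lat range [-8.371  7.329]
0.060 2400 [68.179 -0.743 -0.55 ] lat range [-10.271   9.263]
0.075 2909 [82.932  0.17  -0.523] lat range [-10.645   9.408]
0.090 2931 [96.231  0.465 -0.479] lat range [-10.976   9.684]
along max mm 102.20051667808357
dr [ 7.602 24.516 -5.419]
dp [ -89.841  -62.427 -135.207] toolz [-0.604  0.22  -0.766]
```

View pics/w7.png

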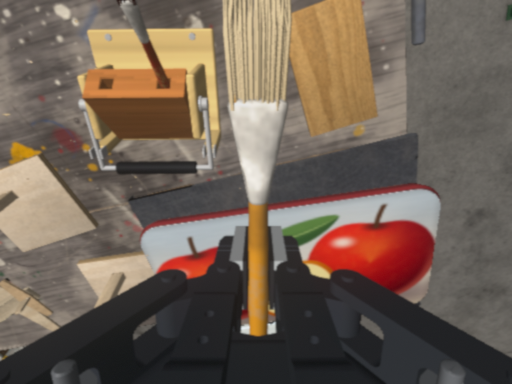

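Picture: brush held firmly, bristles forward (handle (258,330)→(258,205), bristles off the top edge); rack at upper left with the handle folded down and red brush in its socket; board at (335,65). Moving to the final pose.

{"fn": "servo_tool", "kwargs": {"fingers": [1, 1, 1, 1, 1, 1, 1, 1], "dp": [[-25, -12, -10], [-50, -27, -30], [-72, -44, -55], [-85, -56, -80], [-90, -62, -102], [-90, -62, -120], [-90, -62, -130], [-90, -62, -132]], "dr": [[1.3, 4.1, -0.9], [2.5, 8.2, -1.8], [3.8, 12.3, -2.7], [5.1, 16.3, -3.6], [6.3, 20.4, -4.5], [7.6, 24.5, -5.4], [7.6, 24.5, -5.4], [7.6, 24.5, -5.4]]}}

```text
clock: 17.0
ee_pos: [0.5358, -0.263, 0.1635]
orientation: [-2.806, 0.492, 1.013]
contact_force: [-0.3, 0.3, -0.2]
finger_gap: 0.0089
```

```bash
python3 w.py w8; python3 f.py -20
python3 - <<'E'
from h import *
import pickle
np.set_printoptions(precision=3,suppress=True)
c,t,s=pickle.load(open('w.pkl','rb')); sd=optics.capture('side')
Q={}
for n in('bristle_tip','board'):
    for k,cc in(('wrist',c),('top',t),('side',sd)):
        for r in pinpoint(n,cc)[:2]:
            print(n,k,round(r['p'],2),np.round(r['pixel'],1)); 
v,u=np.mgrid[0:384,0:512]
for k,cc in(('wrist',c),('top',t)):
    W=world(cc,np.c_[u.ravel(),v.ravel()]).reshape(384,512,3)
    m=(cc['depth']>0)&(W[...,2]>.014)&(W[...,2]<.032)&(abs(W[...,0]-.634)<.12)&(abs(W[...,1]+.3)<.08)
    n,l,st,_=cv2.connectedComponentsWithStats(m.astype(np.uint8))
    if n>1:
        i=1+st[1:,4].argmax();m=l==i
        print('board',k,st[i],cv2.minAreaRect((W[m][:,:2]*1000).astype(np.float32)),np.median(W[m][:,2]))
tip=np.array([.634,-.301,.122])
print('proj tip target', [proj(x,tip) for x in(c,t,sd)])
a=cv2.resize(t['pixels'][110:300,270:460],(400,400),interpolation=cv2.INTER_CUBIC);b=cv2.resize(c['pixels'],(400,300))
b=cv2.copyMakeBorder(b,0,100,0,0,cv2.BORDER_CONSTANT)
cv2.imwrite('pics/f.png',cv2.hconcat([a,b])[:,:,::-1])
E
```

```text
17.0 [-0.144  1.062  1.009  1.332 -0.539  1.821 -1.018] [ 0.536 -0.263  0.163] 
 [[ 0.723 -0.34  -0.601]
 [-0.262 -0.94   0.218]
 [-0.639 -0.    -0.769]] [-0.257  0.31  -0.216] 0.0088583333272152
b [ 0.817 -0.295 -0.496] elev -29.719375886275163 yaw -19.8848965640191
model tip [ 0.635 -0.299  0.124]
0.015 2757 [ 18.159 -27.614  -0.465] lat range [-18.382  17.133]
0.030 837 [38.89  -1.76  -0.819] lat range [-6.228  4.716]
0.045 1543 [53.463 -1.571 -0.766] lat range [-8.598  7.224]
0.060 2425 [68.126 -1.078 -0.734] lat range [-10.492   9.078]
0.075 2961 [83.029 -0.294 -0.705] lat range [-10.892   9.21 ]
0.090 2814 [96.025  0.081 -0.665] lat range [-11.179   9.5  ]
along max mm 101.72716004338916
dr [ 0.077  0.271 -0.103]
dp [-1.023 -1.94  -1.787] toolz [-0.604  0.22  -0.766]
bristle_tip top 0.61 [177.7 217.5]
bristle_tip side 0.8 [262.4 296.4]
bristle_tip side 0.69 [281.7 152.2]
board top 0.49 [382.1 236.3]
board top 0.42 [376.2 211.6]
board side 0.83 [282.4 181.2]
board wrist [290   0  65  27 903] ((563.2444458007812, -315.33447265625), (40.27259063720703, 17.32173728942871), 70.78631591796875) 0.022825495138417362
board top [366 222  14  16 128] ((575.9898071289062, -278.4548645019531), (31.36420249938965, 51.575927734375), 67.04025268554688) 0.022299393611907026
proj tip target [array([[266.837, -26.097]]), array([[388.114, 204.715]]), array([[281.876, 153.03 ]])]
```

View pics/f.png

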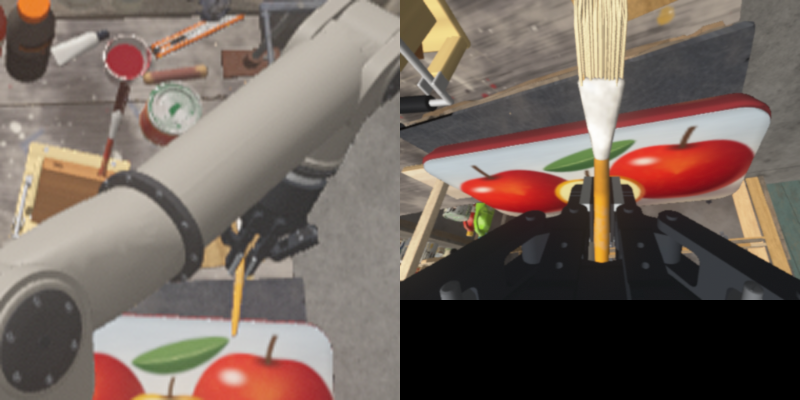

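The left (top) crop shows the arm's forearm passing over the rack front and hiding the handle and most of the board. The right (wrist) crop shows the brush held, bristles forward and down. I'll check the forearm's clearance in the side view.

Run:
```python
from h import *
np.set_printoptions(precision=3,suppress=True)
t=optics.capture('top');sd=optics.capture('side')
import pickle;C=pickle.load(open('C.pkl','rb'))
v,u=np.mgrid[0:384,0:512];W=world(t,np.c_[u.ravel(),v.ravel()]).reshape(384,512,3)
m=(W[...,2]>.2)&(W[...,0]<.75)&(u>240)&(u<420)
for x in np.arange(.1,.8,.06):
    k=m&(abs(W[...,0]-x)<.03)
    if k.sum()>20:
        P=W[k]; print('x %.2f'%x,'top z max',P[:,2].max().round(3),'y range',np.percentile(P[:,1],[1,99]),'z pct',np.percentile(P[:,2],[5,50]))
a=cv2.resize(sd['pixels'][120:270,200:400],(800,600),interpolation=cv2.INTER_CUBIC)
cv2.imwrite('pics/s.png',a[:,:,::-1])
d=np.abs(sd['pixels'].astype(int)-C['side']['pixels']).max(2);print('side diff in bench-left',(d[260:,:200]>30).sum())
```

```text
x 0.28 top z max 0.518 y range [-0.04   0.061] z pct [0.464 0.498]
x 0.34 top z max 0.558 y range [-0.029  0.069] z pct [0.496 0.525]
x 0.40 top z max 0.609 y range [-0.032  0.084] z pct [0.53  0.558]
x 0.46 top z max 1.207 y range [-0.236  0.082] z pct [0.547 0.596]
x 0.52 top z max 0.621 y range [-0.252  0.08 ] z pct [0.538 0.573]
x 0.58 top z max 0.578 y range [-0.328 -0.029] z pct [0.218 0.538]
x 0.64 top z max 0.539 y range [-0.304 -0.118] z pct [0.321 0.513]
x 0.70 top z max 0.503 y range [-0.266 -0.191] z pct [0.453 0.486]
x 0.76 top z max 0.462 y range [-0.272 -0.252] z pct [0.452 0.457]
side diff in bench-left 0
```

View pics/s.png

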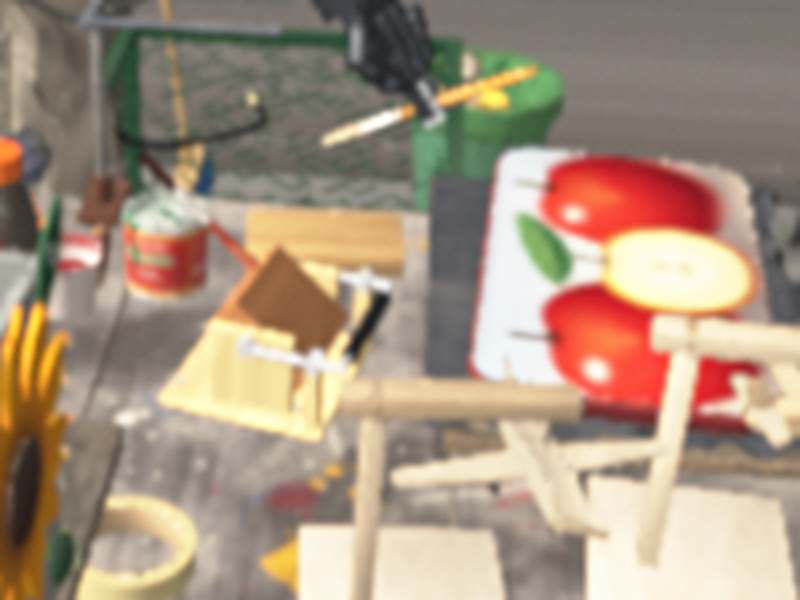

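Run:
```python
from h import *
import pickle
C=pickle.load(open('C.pkl','rb'));t,sd=C['top'],C['side']
print(tri(sd,[282.4,181.2],t,[376.2,211.6]))
v,u=np.mgrid[0:384,0:512];W=world(sd,np.c_[u.ravel(),v.ravel()]).reshape(384,512,3)
for cc in(t,sd):
    W=world(cc,np.c_[u.ravel(),v.ravel()]).reshape(384,512,3)
    hsv=cv2.cvtColor(cc['pixels'],cv2.COLOR_RGB2HSV)
    m=(cc['depth']>0)&(hsv[...,1]>90)&(hsv[...,0]>8)&(hsv[...,0]<28)&(W[...,2]>.015)&(W[...,2]<.03)&(abs(W[...,0]-.634)<.11)&(abs(W[...,1]+.3)<.085)
    n,l,st,_=cv2.connectedComponentsWithStats(m.astype(np.uint8));i=1+st[1:,4].argmax();P=W[l==i]
    print(st[i],cv2.minAreaRect((P[:,:2]*1000).astype(np.float32)))
print(sensors.read_state()['clock'])
```

```text
(array([ 0.63054488, -0.29989468,  0.00353941]), np.float64(0.007553499648561471))
[ 358  186   38   51 1457] ((633.9955444335938, -296.67376708984375), (150.14671325683594, 91.4372787475586), 4.074059009552002)
[261 173  23  12 202] ((666.0635375976562, -290.6392517089844), (81.76570129394531, 89.53694915771484), 2.9493446350097656)
17.55
```

```bash
python3 -c "
from plant import env,sensors
s=sensors.read_state();print(s['ee_pos'],s['finger_gap'],s['contact_force'],abs(s['qvel']).max());print(env.finish_job())"
```

```text
[ 0.53564805 -0.26322612  0.16382322] 0.008625228768120571 [-0.34144299  0.14099851  0.65428596] 0.0030968312145707886
the job is handed in; nothing more can be done
None
```

I've handed the job in, at about 17.6 s on the clock. The rack handle is folded down, and the ochre brush is held still over the board with its bristles pointing down.

- **Handle:** I swung it down to its stop, then pressed it once more with the shut fingers. Before that press the cameras put the grip 1–2 mm above nominal. The press stopped with the fingertips at z = 77 mm, about the 78 mm expected when home. It peaked at 38 N, close to the 40 N limit for the arm and gripper body, though only the fingertips touched. The last side view shows the handle still down.
- **Brush pose:** I drew it out along its socket and turned it over. From the tool pose, the bristles point 29.7° below level and the tip is at about (0.635, -0.299, 0.124) m. The board's middle measured about (0.634, -0.297) m with its top at 0.022 m, so the tip is about 10 cm above it. The tip as seen in the side camera agrees to about 1 pixel.
- **Rest of the scene:** At hand-in the external force was under 1 N. In the side view the red brush is still in its socket, and the board, tin and tape look undisturbed. I compared no before-and-after positions for them. The forearm passes over the rack with its top surface at about 0.5 m, clear of everything.

**Checks that disagreed:**
- The network's first estimate of the board's middle was about 1 cm off in y; the board outline and a second estimate overruled it.
- The brush may sit 3–4 mm lower between the pads than assumed, so I raised the final pose by about 3 mm.

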